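# Clamp a fresh sample in a thin-section bonding press

### The job

Two small screw presses stand on the desk, each with a resin sample being glued to a glass plate under its spring foot; one is already screwed down on a curing sample and must not be disturbed, the other is still open. Close the open press: push the spokes of its wheel gently round with a fingertip, clockwise seen from above, until the foot sits on the sample and its bright shank has been pushed about half way up into its sleeve, never right to the end of its spring. Leave the wheel, the sample and its plate there: grip and lift nothing, and do not shift the other things on the desk.

Things in the scene. Friction and masses are not known exactly. Their poses are not given: they have to be found in the camera images.
- open_hub (a point): centre of the OPEN press's wheel, on the screw axis at the height of the spokes' centre lines, 146 to 152 mm above the desk at the start, 132 to 136 mm at the end. Its x axis points along one spoke (the others at +120 and -120 degrees), z up. The sample stands under this axis. Clockwise turning sinks the wheel with its screw, 24 mm a full turn
- open_ball (a point): centre of the black ball, 17 mm in diameter, on the end of one of that wheel's spokes, 50 mm from the axis (on the x axis of open_hub). The wheel: three round steel spokes, 8 mm thick, 120 degrees apart, each with such a ball; hub 28 mm in diameter, reaching 15 mm above and 13 mm below the spokes
- open_press: the open press's grey C-frame, fixed to the desk; origin on the desk under the screw axis, x toward its column. Base 108 x 96 mm; arm over the sample 32 mm wide, top 102 mm above the desk, with a round boss (33 mm, top 110 mm) where the screw passes. Between arm and spokes there is only the 15 mm screw
- open_wheel (a joint): angle of the open press's wheel in rad, growing clockwise seen from above (3.82 mm down a rad); starts between 0 and 1.6; at 0 the foot's face is 56 mm above the desk. Stays where it is left (stiff thread, 0.05 N m: about 1.3 N at 40 mm radius); stops at 7.0
- open_foot (a joint): how far the open press's spring foot is pushed up into its sleeve, in m: 0 hanging free (bright 11 mm thick shank shows 12 mm), 0.010 at the end of the spring (shows 2 mm); about 0.005 is wanted. Grows once the foot meets the sample; 1.5 N at 0 plus 0.6 N a mm, hardly felt at the wheel
- open_foot_face (a point): centre of the lower face of the open press's foot, a brass disc 24 mm in diameter and 6 mm thick
- open_screw: the open press's screw with its sleeve, wheel and foot; its origin is 0 to 6 mm below the desk top on the screw axis at the start and sinks with the screw
- open_sample_top (a point): centre of the top face of the sample in the open press, 43 mm above the desk
- open_sample: that sample: dark resin cylinder, 30 mm diameter, 19 mm high, origin at the centre of its underside; loose on its plate
- open_plate: glass plate under that sample, 56 x 84 x 8 mm, on the rubber pad of the press; origin under its centre; loose
- shut_hub (a point): centre of the wheel of the press that is already SHUT (same make and size; its foot is down, the wheel about 131 mm above the desk); leave it alone
- shut_ball (a point): centre of one ball on the shut press's wheel
- shut_sample: curing sample in the shut press, resin cylinder 30 mm diameter, 16 mm high; origin at the centre of its underside; leave it alone
- dropper_bottle: brown dropper bottle of adhesive, 33 mm wide, 102 mm high; bystander, origin at the centre of its underside
- wash_bottle: brown jar-shaped wash bottle, 46 mm wide, 85 mm high; bystander, origin at the centre of its underside
- loupe: black loupe, 40 mm wide, 36 mm high; bystander, origin at the centre of its underside
- spare_mount_a: spare resin sample, 30 mm diameter, 13 mm high; bystander, origin at the centre of its underside
- spare_mount_b: another spare resin sample, 30 mm diameter, 13 mm high; bystander, origin at the centre of its underside
- clamp_ring: black ring, 48 mm wide, 12 mm high; bystander, origin at the centre of its underside
- objective_case: black lidded objective case, 43 mm wide, 54 mm high; bystander, origin at the centre of its underside

How it is judged:
On the way:
1. the foot of the open press has come down on its sample (contact force between open_screw and open_sample above 0.5 N), for 0.1 s.
At the end, for the whole second after the job is handed in: the open press's foot presses on its sample with more than 1 N, its spring pushed in by 2.5 to 8 mm of the 10 mm; the wheel is at rest and released; sample (within 6 mm) and plate (within 8 mm) are where they stood, and the shut press's wheel has not been turned (ball within 10 mm) (value of joint open_foot between 0.0025 and 0.008 m and contact force between open_screw and open_sample above 1 N and velocity of joint open_wheel below 0.05 rad/s and distance of open_sample from where it was at the start of the episode below 0.006 m and distance of open_plate from where it was at the start of the episode below 0.008 m and distance of shut_ball from where it was at the start of the episode below 0.01 m); the robot touches nothing.
It fails at once if the spring of the open press is driven to its end (over 9.5 of 10 mm) (value of joint open_foot above 0.0095 m).
It fails at once if the wheel is gripped or pushed hard (over 20 N) (contact force between the fingers and open_screw above 20 N).
It fails at once if the sample or its plate is lifted or shifted (distance of open_sample from where it was at the start of the episode above 0.008 m or distance of open_plate from where it was at the start of the episode above 0.01 m).
It fails at once if the shut press or its curing sample is disturbed (distance of shut_ball from where it was at the start of the episode above 0.012 m or distance of shut_sample from where it was at the start of the episode above 0.006 m).
It fails at once if another thing on the desk is shifted or lifted (distance of any of dropper_bottle, wash_bottle, loupe, spare_mount_a, spare_mount_b, clamp_ring, objective_case from where it was at the start of the episode above 0.02 m).
It also fails if it takes over 40 s, if anything falls off the work surface, if the arm or the gripper's body presses on something with over 40 N, if the wrist force passes 120 N, or if a joint passes its speed limit or range.

### The arm

A 6-joint arm with a two-finger parallel gripper is mounted at the origin on a cart in front of the work surface, level with it; the furniture and walls round the work are solid. World frame = base frame: x ahead of the robot, y to its left, z up, the work surface at z = 0. Lengths are in m, angles in rad, forces in N, time in s.
With the tool pointing down it reaches from about 0.425 to 0.95 m from the base axis. Payload 3.5 kg.
Tool frame: the origin (TCP) lies between the finger pads; the fingertips stand 17 mm ahead of it and the grasp point (between the pads) lies 2 mm behind it; z points along the fingers, y is the line along which they close (so a half turn about z gives the same grasp; the last joint's range is limited). The gripper opens to 85 mm and grips with 20 to 120 N. Pads are 22 mm wide; open, the fingers measure 114 mm over their backs; the gripper's body (76 mm by 85 mm) begins 54 mm behind the grasp point. The pads swing forward as they close: fully open they stand 13 mm farther back than shut.
Start: joints at [1.17, 0.286, 1.577, -0, 1.279, -0.15], TCP at [0.167, 0.654, 0.248] pointing down, gripper open.
Joint ranges: [-2.77, 2.77], [-0.9, 2.22], [0.21, 2.48], [-1.53, 4.67], [0.24, 2.81], [-2.84, 2.84]. Speed limits (rad/s): [2.79, 2.79, 3.14, 3.14, 3.14, 3.14].

### API

Orientations are given as a rotation vector (axis times angle).
In Python, from bench import ctrl gives the robot as it stands. The module is installed in compiled form; this text tells all that it offers.
- The arm moves only by the tool drive_tool, never from a script. Its argument "commands" is a list of rows, each an object of numbers: "x", "y", "z": the shift along the world's x, y, z in mm; "roll": the turn about the world's z in degrees. In form: [{"x": .., "y": .., "z": .., "roll": ..}, ...]. A call has exactly 5 rows; each row shifts and turns the commanded pose from where the row before left it; what a row does not reach is not made up. A row lasts 1/10 s, in which the tool goes at most 50 mm and 8.59 degrees, less where a joint would pass 70% of its speed; a pose out of reach is approached as far as the arm can. A call with a gripper value outside its range is refused whole. "jaw" is the opening in per cent of the stroke, from 0 (shut) to 100 (fully open), set as the call begins (left out, the last holds). The fingers move at their own pace and stop on an object; "grip_force" is the grip in N (left out, the last holds). Time passes only in rows, so rows that do not move let the fingers close, or fill a call up. It gives the time, the measured TCP pose, the force, the opening and the grip force at its end, in the units of the state.
- ctrl.state(): the state, without advancing time (a new reading comes with each control period).
- ctrl.grab_frame(name): name is "scene" or "top"; returns (picture, depth): 384x512x3 uint8, red, green, blue; 384x512 float32, m along the optical axis (not along the pixel's ray), 0 where there is no reading.
- ctrl.camera_params(name): a dict with "intrinsics" (3x3 intrinsics, pixels), "position" and "rotation" of the camera in the world. Camera axes: x right, y down, z forward; pixel columns grow to the right and rows downward; lengths in m; the calibration is good to about 2 mm. A picture is of the moment at which its call begins. camera_params takes no time and is no camera call.
- ctrl.hand_in(): hands the job in; it is judged then, once.
The state is a dict: "clock": time; "joint_pos": joint angles; "joint_vel": joint speeds; "tau": joint torques, N m; "eef_pos": TCP position; "eef_rot": TCP orientation; "ft_force": force on the tool from outside, world axes, zero at the start; "torque": the same for the moment, N m; "opening": finger opening in m; "grip_force": force on a finger pad.
Only numpy, scipy, OpenCV 4.12 (cv2) and the standard library are available. Lean on these libraries where they do the work, as an engineer would, in place of code of your own. Each camera call takes 0.05 s, during which the arm holds its last target. There are 200 camera calls.

## Working session

There is one attempt and no reset: what is moved stays moved. The work goes in short steps, Python scripts to look and compute and a tool call to move; the robot and the scene stay as the last step left them, time stands still between calls to the robot, and variables do not carry over. Pictures are saved under pics/ and viewed, at most 10 in all, crops included, and the job is handed in when it is done.

Besides the shell and the picture viewer there is one more tool, called after "Request:" as name(argument=value, ...) on one line, values as JSON. drive_tool: Moves the arm, as the interface text tells. Its arguments: {"type":"object","properties":{"commands":{"type":"array"},"jaw":{"type":"number"},"grip_force":{"type":"number"}},"required":["commands"]}

```bash
mkdir -p pics; cat > h.py <<'E'
from bench import ctrl
import numpy as np, cv2
def grab(n,tag):
    im,d=ctrl.grab_frame(n); cv2.imwrite(f'pics/{tag}.png',im[:,:,::-1]); np.savez(f'pics/{tag}.npz',im=im,d=d); return im,d
def ray(n,u,v):
    p=ctrl.camera_params(n);K=np.array(p['intrinsics']);R=np.array(p['rotation'])
    return np.array(p['position']),R@np.linalg.inv(K)@np.array([u,v,1.])
def onz(n,u,v,z):
    o,r=ray(n,u,v); return o+r*(z-o[2])/r[2]
def pts(n,d):
    p=ctrl.camera_params(n);K=np.array(p['intrinsics']);R=np.array(p['rotation'])
    v,u=np.mgrid[:d.shape[0],:d.shape[1]]
    return (np.stack([u,v,np.ones_like(u)],-1)@np.linalg.inv(K).T*d[...,None])@R.T+np.array(p['position'])
E
python3 - <<'E'
from h import *
a,_=grab('scene','s0');b,_=grab('top','t0')
for n in('scene','top'):print(ctrl.camera_params(n))
print(ctrl.state())
cv2.imwrite('pics/both0.png',cv2.resize(np.vstack([a,b])[:,:,::-1],None,fx=.78,fy=.78))
E
```

```text
{'intrinsics': array([[483.54430079,   0.        , 254.92884127],
       [  0.        , 483.54430079, 195.9818381 ],
       [  0.        ,   0.        ,   1.        ]]), 'position': array([-0.28855105,  0.54508016,  0.63578508]), 'rotation': array([-1.22446419,  1.97590314, -1.19856912])}
{'intrinsics': array([[363.67060863,   0.        , 251.94109467],
       [  0.        , 363.67060863, 196.27930835],
       [  0.        ,   0.        ,   1.        ]]), 'position': array([0.35006347, 0.09261531, 1.02047208]), 'rotation': array([-2.15334319,  2.05814834, -0.23047077])}
{'clock': 0.1, 'joint_pos': array([ 1.16998506e+00,  2.87102006e-01,  1.57804527e+00,  1.51093270e-05,
        1.27865365e+00, -1.50056985e-01]), 'joint_vel': array([-0.00213767, -0.0018992 , -0.00176554,  0.00020148,  0.00053936,
       -0.0001264 ]), 'tau': array([ 4.24643913e-04, -4.07296085e+01, -2.93699330e+01, -1.61309781e-04,
        3.45874978e-03,  8.74986142e-06]), 'eef_pos': array([0.16726927, 0.65335275, 0.24706092]), 'eef_rot': array([-0.39278251, -3.11632068,  0.00333117]), 'ft_force': array([ 1.48606181, -0.16958402, -0.60921415]), 'torque': array([ 0.00540966, -0.08861065, -0.04661799]), 'grip_force': 0.0, 'opening': 0.0854639063551899}
```

View pics/s0.png

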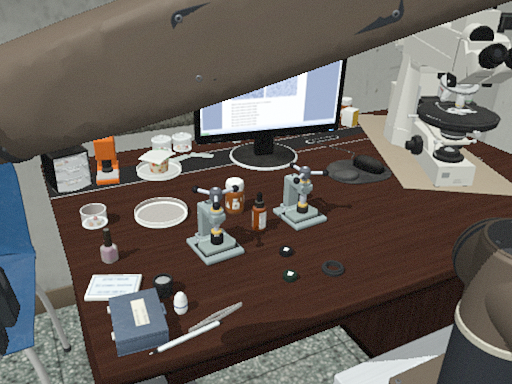

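View pics/t0.png

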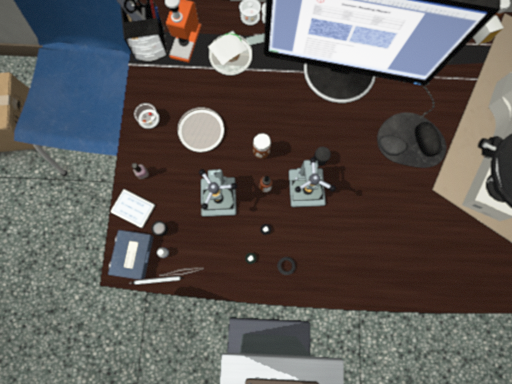

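```bash
sed -i "s/R=np.array(p\['rotation'\])/R=cv2.Rodrigues(np.array(p['rotation']))[0]/" h.py
python3 - <<'E'
from h import *
a=np.load('pics/s0.npz');b=np.load('pics/t0.npz')
s=a['im'][160:265,175:335];t=b['im'][150:225,190:350]
out=np.vstack([cv2.resize(s,(800,525//2*2-190)) if 0 else cv2.resize(s,None,fx=3.4,fy=3.4,interpolation=2),cv2.resize(t,None,fx=3.4,fy=3.4,interpolation=2)])
print(out.shape); out=out[:600]
cv2.imwrite('pics/c0.png',out[:,:,::-1])
P=pts('top',b['d'])
for u,v in[(217,193),(308,185),(213,186),(314,180),(210,210),(300,203),(266,184),(322,155),(262,145)]:print(u,v,P[v,u].round(4))
P=pts('scene',a['d'])
for u,v in[(215,193),(304,174),(217,240),(302,208),(200,190),(325,173)]:print(u,v,P[v,u].round(4))
E
```

```text
(612, 544, 3)
217 193 [0.5559 0.187  0.1113]
308 185 [ 0.589  -0.0468  0.1065]
213 186 [0.5606 0.1923 0.1653]
314 180 [ 0.5922 -0.0555  0.1459]
210 210 [0.528  0.2135 0.0147]
300 203 [ 0.5595 -0.0387  0.015 ]
266 184 [0.5946 0.0612 0.0761]
322 155 [ 0.6903 -0.0925  0.056 ]
262 145 [0.7018 0.0763 0.0832]
215 193 [0.5517 0.1984 0.1548]
304 174 [ 0.5894 -0.0495  0.1332]
217 240 [0.548  0.1975 0.0378]
302 208 [ 0.5873 -0.0498  0.0399]
200 190 [0.5845 0.2197 0.1511]
325 173 [ 0.5706 -0.0975  0.1345]
```

View pics/c0.png

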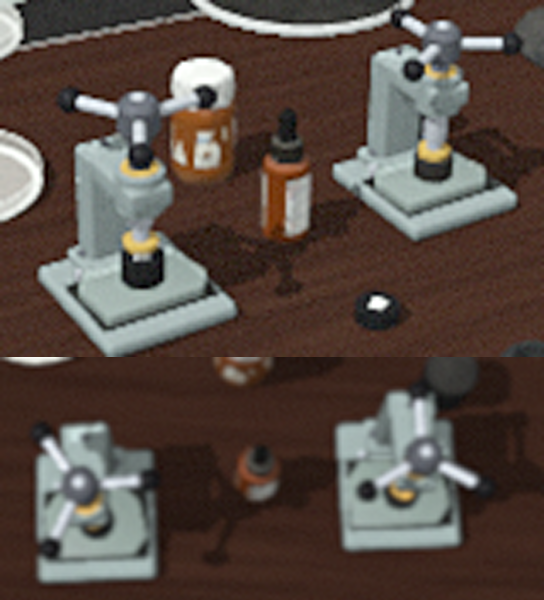

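```bash
python3 - <<'E'
from h import *
b=np.load('pics/t0.npz');im=b['im'];d=b['d']
P=pts('top',d); print(cv2.Rodrigues(ctrl.camera_params('top')['rotation'])[0].round(2))
zt=P[178:200,204:224,2]; m=(P[...,2]>.155)&(P[...,2]<.175); m[:, :195]=0;m[:,240:]=0
v,u=np.nonzero(m[160:220]);v+=160
print('hubtop px',u.mean(),v.mean(),len(u),np.median(P[v,u],0), np.percentile(P[v,u,2],[10,50,90]))
o=onz('top',u.mean(),v.mean(),.162);print(o)
zs=.148
B=[onz('top',*q,zs) for q in[(202.1,172.6),(233.8,185.9),(204.4,205.9)]]
c=np.mean(B,0);print(c)
for q in B:print(q.round(4),np.linalg.norm(q-c),np.degrees(np.arctan2(*(q-c)[[1,0]])))
a=np.load('pics/s0.npz');S=pts('scene',a['d'])
# scene balls: dark near spoke height
for n,PP,I in(('top',P,im),('scene',S,a['im'])):
    m=(abs(PP[...,2]-.15)<.013)&(np.hypot(PP[...,0]-c[0],PP[...,1]-c[1])<.075)&(I.max(-1)<70)
    k,l,s,ce=cv2.connectedComponentsWithStats(m.astype(np.uint8))
    for i in range(1,k):
        if s[i,4]>5: print(n,ce[i],s[i,4],PP[l==i].mean(0).round(4), onz(n,*ce[i],zs).round(4))
E
```

```text
[[ 0.04 -0.98  0.22]
 [-1.   -0.04  0.  ]
 [ 0.   -0.22 -0.98]]
hubtop px 212.0 186.85826771653544 127 [0.56011318 0.1953291  0.15957256] [0.15550071 0.15957256 0.16198289]
[0.55913472 0.19491633 0.162     ]
[0.55976243 0.19283018 0.148     ]
[0.5979 0.2237 0.148 ] 0.04909667434752176 38.975836643742475
[0.5675 0.1429 0.148 ] 0.05047590216283349 -81.23942519037989
[0.5139 0.2118 0.148 ] 0.04963861589968765 157.4878798927823
top [201.03333333 171.56666667] 30 [0.5987 0.2256 0.1543] [0.6005 0.2266 0.148 ]
top [233.56666667 186.06666667] 30 [0.5658 0.1432 0.153 ] [0.567  0.1435 0.148 ]
top [216.57142857 190.57142857] 7 [0.5526 0.1842 0.1524] [0.5537 0.1847 0.148 ]
top [204.03571429 205.96428571] 28 [0.5126 0.2119 0.154 ] [0.5137 0.2127 0.148 ]
scene [194.28571429 188.45238095] 42 [0.5968 0.2281 0.1509] [0.6021 0.2262 0.148 ]
scene [235.34615385 188.03846154] 26 [0.5632 0.1455 0.1497] [0.5662 0.1441 0.148 ]
scene [216.02564103 205.05128205] 39 [0.5096 0.2141 0.1506] [0.5139 0.2123 0.148 ]
```

Request:
drive_tool(commands=[{"x": 16,"y": -18,"z": 0,"roll": 4},{"x": 26,"y": -28,"z": 0,"roll": 5},{"x": 26,"y": -28,"z": 0,"roll": 5},{"x": 26,"y": -28,"z": 0,"roll": 5},{"x": 26,"y": -28,"z": 0,"roll": 5}], jaw=0, grip_force=20)

```text
clock: 0.6
eef_pos: [0.288, 0.5225, 0.2477]
eef_rot: [0.27, -3.129, 0.001]
ft_force: [-0.1, 0.0, 0.9]
opening: 0.0126
grip_force: 0.0
```

Request:
drive_tool(commands=[{"x": 26,"y": -28,"z": 0,"roll": 5},{"x": 26,"y": -28,"z": 0,"roll": 5},{"x": 26,"y": -28,"z": 0,"roll": 5},{"x": 26,"y": -28,"z": 0,"roll": 5},{"x": 26,"y": -28,"z": 0,"roll": 5}])

```text
clock: 1.1
eef_pos: [0.4181, 0.3824, 0.2478]
eef_rot: [0.94, -2.997, 0.0]
ft_force: [0.0, 0.3, -0.6]
opening: -0.0
grip_force: 0.0
```

Request:
drive_tool(commands=[{"x": 26,"y": -28,"z": 0,"roll": 5},{"x": 26,"y": -28,"z": 0,"roll": 5},{"x": 26,"y": -28,"z": 0,"roll": 5},{"x": 26,"y": -28,"z": 0,"roll": 5},{"x": 37,"y": -15,"z": 0,"roll": 2}])

```text
clock: 1.6
eef_pos: [0.5585, 0.255, 0.2478]
eef_rot: [1.491, -2.763, -0.0]
ft_force: [0.1, 0.9, 0.4]
opening: -0.0002
grip_force: 0.0
```

Request:
drive_tool(commands=[{"x": 0,"y": 0,"z": 0,"roll": 0},{"x": 0,"y": 0,"z": 0,"roll": 0},{"x": 0,"y": 0,"z": 0,"roll": 0},{"x": 0,"y": 0,"z": 0,"roll": 0},{"x": 0,"y": 0,"z": 0,"roll": 0}])

```text
clock: 2.1
eef_pos: [0.5576, 0.2577, 0.2485]
eef_rot: [-1.492, 2.765, 0.0]
ft_force: [-0.3, 0.3, -0.4]
opening: 0.0002
grip_force: 0.0
```

```bash
python3 - <<'E'
from h import *
s=ctrl.state();R=cv2.Rodrigues(s['eef_rot'])[0]
print(s['clock'],s['eef_pos'].round(4),np.degrees(np.arctan2(R[1,1],R[0,1])),R[:,2].round(3),s['joint_pos'].round(2),s['ft_force'].round(1),s['opening'])
grab('scene','s1')
im,d=grab('top','t1')
P=pts('top',d)
print([P[v,u].round(3) for v in range(160,215,9) for u in(200,212)])
E
```

```text
2.1 [0.5576 0.2577 0.2485] 146.71067668541238 [ 0.  0. -1.] [ 0.27  0.15  1.73  0.    1.26 -2.29] [-0.3  0.3 -0.4] 0.00019781381185188444
[array([ 0.679,  0.255, -0.003]), array([0.679, 0.22 , 0.002]), array([0.605, 0.229, 0.154]), array([0.651, 0.217, 0.003]), array([0.623, 0.251, 0.   ]), array([0.598, 0.204, 0.101]), array([0.596, 0.248, 0.003]), array([0.558, 0.194, 0.165]), array([0.57 , 0.246, 0.002]), array([0.548, 0.2  , 0.109]), array([ 0.544,  0.245, -0.   ]), array([0.54 , 0.208, 0.025]), array([0.517, 0.243, 0.002]), array([0.516, 0.207, 0.018])]
```

```bash
python3 - <<'E'
from h import *
a=np.load('pics/s1.npz')['im'];b=np.load('pics/t1.npz')['im']
cv2.imwrite('pics/c1.png',np.hstack([cv2.resize(a[100:270,150:320],(400,400)),cv2.resize(b[110:280,130:300],(400,400))])[:,:,::-1])
E
```

```text
(no output)
```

View pics/c1.png

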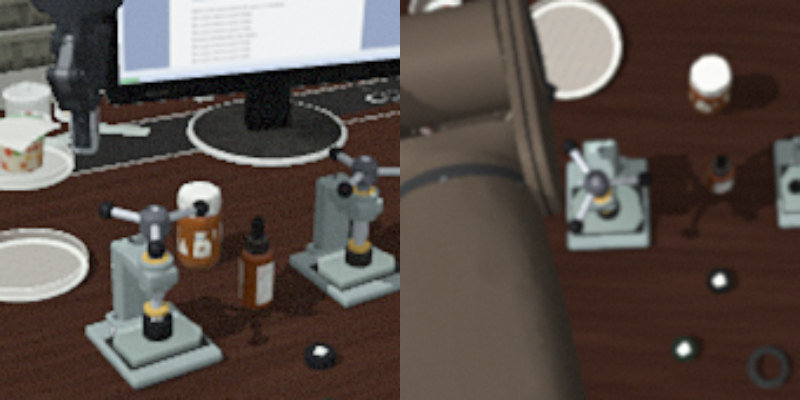

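```bash
python3 - <<'E'
from h import *
z=np.load('pics/s1.npz');S=pts('scene',z['d'])
p=ctrl.camera_params('scene');R=cv2.Rodrigues(p['rotation'])[0]
q=p['intrinsics']@R.T@(np.array([.5576,.2577,.2315])-p['position']);print(q[:2]/q[2])
Q=S[100:170,165:205].reshape(-1,3);Q=Q[(Q[:,0]<.62)&(Q[:,0]>.45)&(Q[:,2]>.2)]
print(Q.min(0),Q.max(0),len(Q))
L=Q[Q[:,2]<.25];print(L.min(0),L.max(0),L.mean(0))
E
```

```text
[185.82796758 163.73740497]
[0.49999946 0.21582889 0.23227526] [0.60106376 0.30109769 0.3738702 ] 1358
[0.5437981  0.24558076 0.23227526] [0.56171621 0.27030164 0.24982269] [0.55105581 0.26021924 0.24224562]
```

Request:
drive_tool(commands=[{"x": 0,"y": -14,"z": 0,"roll": 3},{"x": 0,"y": -14,"z": 0,"roll": 2},{"x": 0,"y": 0,"z": -15,"roll": 0},{"x": 0,"y": 0,"z": -20,"roll": 0},{"x": 0,"y": 0,"z": -20,"roll": 0}])

```text
clock: 2.7
eef_pos: [0.5581, 0.2294, 0.1919]
eef_rot: [-1.608, 2.699, 0.001]
ft_force: [-0.6, -0.7, -0.9]
opening: -0.0002
grip_force: 0.0
```

Request:
drive_tool(commands=[{"x": 0,"y": 0,"z": -20,"roll": 0},{"x": 0,"y": 0,"z": -20,"roll": 0},{"x": 0,"y": 0,"z": -14,"roll": 0},{"x": 0,"y": 0,"z": 0,"roll": 0},{"x": 0,"y": 0,"z": 0,"roll": 0}])

```text
clock: 3.2
eef_pos: [0.5584, 0.2292, 0.1392]
eef_rot: [1.609, -2.698, -0.0]
ft_force: [-0.1, -0.0, -0.2]
opening: 0.0002
grip_force: 0.0
```

```bash
python3 - <<'E'
from h import *
a,_=grab('scene','s2')
cv2.imwrite('pics/c2.png',cv2.resize(a[140:260,160:280],(600,600),interpolation=2)[:,:,::-1])
s=ctrl.state();print(s['eef_pos'].round(4),s['eef_rot'])
# path: psi from 94 in steps, TCP on circle R=35.5 about hub
h=np.array([560,194.]);ps=np.radians(94-np.arange(0,241,6.));C=h+35.5*np.c_[np.cos(ps),np.sin(ps)]
C[0]=[558,229]
print(np.diff(C,axis=0).round(1).tolist())
E
```

```text
[0.559  0.2292 0.1401] [-1.60850695e+00  2.69688697e+00 -6.37622183e-04]
[[3.2, 0.5], [3.7, -0.3], [3.6, -0.7], [3.6, -1.1], [3.4, -1.5], [3.2, -1.8], [3.0, -2.1], [2.8, -2.4], [2.5, -2.7], [2.2, -3.0], [1.9, -3.2], [1.6, -3.4], [1.2, -3.5], [0.8, -3.6], [0.5, -3.7], [0.1, -3.7], [-0.3, -3.7], [-0.7, -3.6], [-1.1, -3.6], [-1.5, -3.4], [-1.8, -3.2], [-2.1, -3.0], [-2.4, -2.8], [-2.7, -2.5], [-3.0, -2.2], [-3.2, -1.9], [-3.4, -1.6], [-3.5, -1.2], [-3.6, -0.8], [-3.7, -0.5], [-3.7, -0.1], [-3.7, 0.3], [-3.6, 0.7], [-3.6, 1.1], [-3.4, 1.5], [-3.2, 1.8], [-3.0, 2.1], [-2.8, 2.4], [-2.5, 2.7], [-2.2, 3.0]]
```

View pics/c2.png

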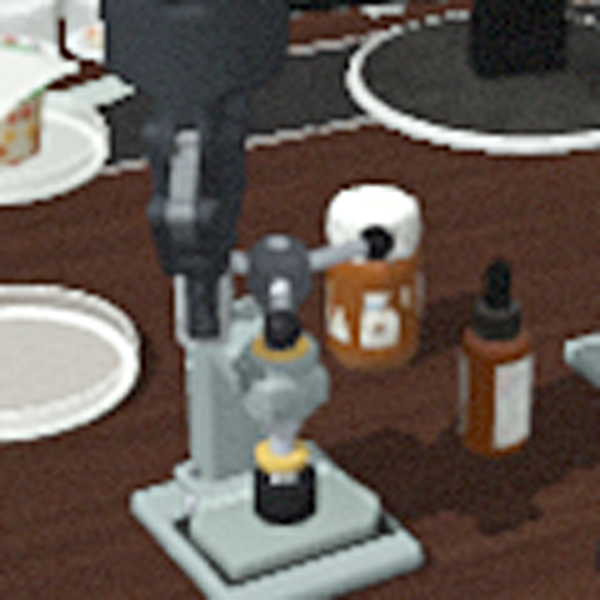

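Request:
drive_tool(commands=[{"x": 3.2,"y": 0.5,"z": 0,"roll": -6},{"x": 3.7,"y": -0.3,"z": 0,"roll": -6},{"x": 3.6,"y": -0.7,"z": 0,"roll": -6},{"x": 3.6,"y": -1.1,"z": 0,"roll": -6},{"x": 3.4,"y": -1.5,"z": 0,"roll": -6}])

```text
clock: 3.75
eef_pos: [0.5768, 0.2263, 0.141]
eef_rot: [-0.848, 3.022, 0.001]
ft_force: [-1.3, 2.0, -0.8]
opening: -0.0002
grip_force: 0.6
```

Request:
drive_tool(commands=[{"x": 3.2,"y": -1.8,"z": 0,"roll": -6},{"x": 3.0,"y": -2.1,"z": 0,"roll": -6},{"x": 2.8,"y": -2.4,"z": 0,"roll": -6},{"x": 2.5,"y": -2.7,"z": 0,"roll": -6},{"x": 2.2,"y": -3.0,"z": 0,"roll": -6}])

```text
clock: 4.25
eef_pos: [0.5905, 0.2144, 0.1409]
eef_rot: [-0.037, 3.139, 0.002]
ft_force: [-1.1, 1.0, -1.8]
opening: 0.0001
grip_force: 0.6
```

```bash
python3 - <<'E'
from h import *
a,_=grab('scene','s3')
cv2.imwrite('pics/c3.png',cv2.resize(a[140:260,160:280],(600,600),interpolation=2)[:,:,::-1])
s=ctrl.state();print(s['eef_pos'].round(4),s['eef_rot'],s['ft_force'])
E
```

```text
[0.5908 0.2139 0.1409] [-3.27394584e-02  3.13874275e+00  1.65262563e-03] [ 0.38877188 -0.52003193  0.1759852 ]
```

View pics/c3.png

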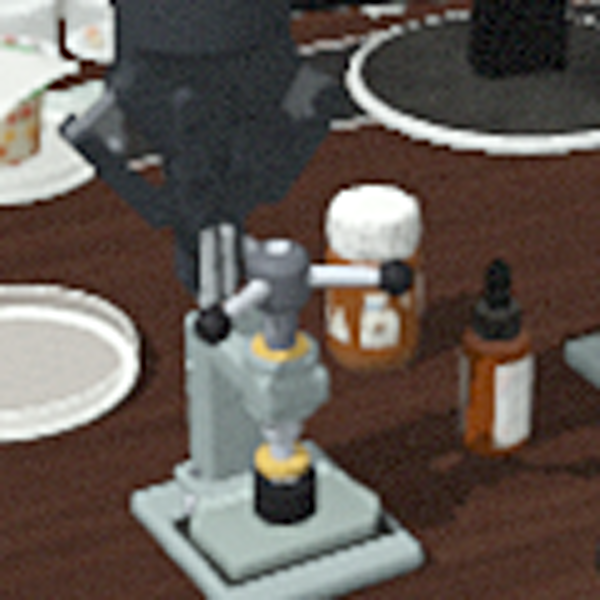

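Request:
drive_tool(commands=[{"x": 1.9,"y": -3.2,"z": 0,"roll": -6},{"x": 1.6,"y": -3.4,"z": 0,"roll": -6},{"x": 1.2,"y": -3.5,"z": 0,"roll": -6},{"x": 0.8,"y": -3.6,"z": 0,"roll": -6},{"x": 0.5,"y": -3.7,"z": 0,"roll": -6}])

```text
clock: 4.8
eef_pos: [0.5966, 0.1968, 0.1408]
eef_rot: [0.773, 3.042, 0.003]
ft_force: [-0.6, 1.4, -0.5]
opening: 0.0001
grip_force: 0.6
```

Request:
drive_tool(commands=[{"x": 0.1,"y": -3.7,"z": 0,"roll": -6},{"x": -0.3,"y": -3.7,"z": 0,"roll": -6},{"x": -0.7,"y": -3.6,"z": 0,"roll": -6},{"x": -1.1,"y": -3.6,"z": 0,"roll": -6},{"x": -1.5,"y": -3.4,"z": 0,"roll": -6}])

```text
clock: 5.3
eef_pos: [0.5933, 0.1786, 0.1409]
eef_rot: [1.534, 2.738, 0.004]
ft_force: [1.8, 0.9, -0.4]
opening: -0.0
grip_force: 0.6
```

Request:
drive_tool(commands=[{"x": -1.8,"y": -3.2,"z": 0,"roll": -6},{"x": -2.1,"y": -3.0,"z": 0,"roll": -6},{"x": -2.4,"y": -2.8,"z": 0,"roll": -6},{"x": -2.7,"y": -2.5,"z": 0,"roll": -6},{"x": -3.0,"y": -2.2,"z": 0,"roll": -6}])

```text
clock: 5.8
eef_pos: [0.5815, 0.1647, 0.141]
eef_rot: [2.19, 2.248, 0.005]
ft_force: [1.9, -0.3, -1.6]
opening: -0.0002
grip_force: 0.8
```

Request:
drive_tool(commands=[{"x": -3.2,"y": -1.9,"z": 0,"roll": -6},{"x": -3.4,"y": -1.6,"z": 0,"roll": -6},{"x": -3.5,"y": -1.2,"z": 0,"roll": -6},{"x": -3.6,"y": -0.8,"z": 0,"roll": -6},{"x": -3.7,"y": -0.5,"z": 0,"roll": -6}])

```text
clock: 6.3
eef_pos: [0.5641, 0.1585, 0.1409]
eef_rot: [2.698, 1.605, 0.006]
ft_force: [2.2, -0.1, 0.1]
opening: 0.0
grip_force: 0.8
```

```bash
python3 - <<'E'
from h import *
a,_=grab('scene','s4')
cv2.imwrite('pics/c4.png',cv2.resize(a[140:260,160:280],(600,600),interpolation=2)[:,:,::-1])
s=ctrl.state();print(s['eef_pos'].round(4),s['eef_rot'],s['ft_force'],s['joint_pos'].round(2))
E
```

```text
[0.5635 0.1585 0.1408] [2.70065883 1.60112393 0.00456745] [ 1.54380302 -0.65532795  0.06261853] [ 0.1   0.2   1.89 -0.    1.05  0.6 ]
```

View pics/c4.png

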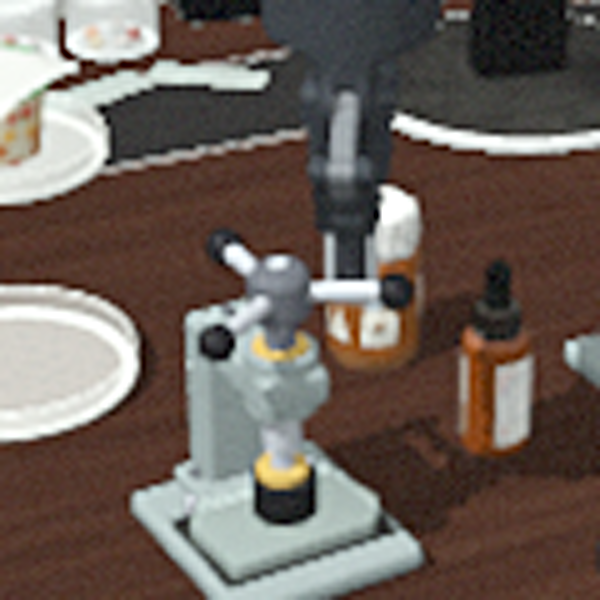

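```bash
cat >> h.py <<'E'
def wheel(tag,h):
    z=np.load(f'pics/{tag}.npz');P=pts('scene',z['d']);I=z['im']
    m=(abs(P[...,2]-h)<.02)&(abs(np.hypot(P[...,0]-.556,P[...,1]-.196)-.05)<.016)&(I.max(-1)<60)
    k,l,s,ce=cv2.connectedComponentsWithStats(m.astype(np.uint8))
    for i in range(1,k):
        if s[i,4]>10:
            q=P[l==i]; o=onz('scene',*ce[i],h)
            print(tag,ce[i].round(1),s[i,4],'meas z',q[:,2].mean().round(4),o.round(4),np.degrees(np.arctan2(o[1]-.194,o[0]-.56)).round(1))
    m=(P[...,2]>h-.01)&(np.hypot(P[...,0]-.56,P[...,1]-.194)<.016);print('hub z',np.percentile(P[m,2],[50,90,98]).round(4))
E
python3 - <<'E'
from h import *
wheel('s0',.149);wheel('s3',.146);wheel('s4',.139)
im,d=grab('top','t4');P=pts('top',d)
for t in('t0','t4'):
    P=pts('top',np.load(f'pics/{t}.npz')['d']);m=(P[...,2]>.135)&(P[...,2]<.17)&(np.hypot(P[...,0]-.56,P[...,1]-.194)<.010);print(t,m.sum(),np.percentile(P[m,2],[50,90]) if m.any() else 0)
E
```

```text
s0 [194.5 188.7] 35 meas z 0.1505 [0.5991 0.2267 0.149 ] 39.9
s0 [235.2 188.2] 22 meas z 0.1495 [0.5639 0.1454 0.149 ] -85.4
s0 [216.  205.2] 36 meas z 0.1503 [0.5116 0.2133 0.149 ] 158.3
hub z [0.1555 0.1607 0.1632]
s3 [197.5 189.9] 45 meas z 0.1519 [0.5964 0.2211 0.146 ] 36.6
s3 [239.  195.1] 30 meas z 0.1472 [0.5364 0.1494 0.146 ] -117.9
s3 [202.2 204.6] 34 meas z 0.1477 [0.5312 0.2359 0.146 ] 124.6
hub z [0.2892 0.3517 0.3616]
s4 [231.5 191.7] 15 meas z 0.1494 [0.5697 0.1517 0.139 ] -77.0
s4 [239.2 198. ] 24 meas z 0.1397 [0.5364 0.1489 0.139 ] -117.6
s4 [203.2 208.3] 29 meas z 0.1395 [0.5274 0.2354 0.139 ] 128.3
hub z [0.273  0.3225 0.3354]
t0 52 [0.16122929 0.16297078]
t4 0 0
```

Request:
drive_tool(commands=[{"x": -3.7,"y": -0.1,"z": 0,"roll": -6},{"x": -3.7,"y": 0.3,"z": 0,"roll": -6},{"x": -3.6,"y": 0.7,"z": 0,"roll": -6},{"x": -3.6,"y": 1.1,"z": 0,"roll": -6},{"x": -3.4,"y": 1.5,"z": 0,"roll": -6}])

```text
clock: 6.9
eef_pos: [0.5455, 0.1619, 0.1403]
eef_rot: [3.021, 0.855, 0.003]
ft_force: [1.8, -1.1, -1.3]
opening: -0.0003
grip_force: 0.8
```

Request:
drive_tool(commands=[{"x": -3.2,"y": 1.8,"z": 0,"roll": -6},{"x": -3.0,"y": 2.1,"z": 0,"roll": -6},{"x": -2.8,"y": 2.4,"z": 0,"roll": -6},{"x": -2.5,"y": 2.7,"z": 0,"roll": -6},{"x": 0,"y": 0,"z": 0,"roll": 0}])

```text
clock: 7.4
eef_pos: [0.5337, 0.1712, 0.1402]
eef_rot: [3.134, 0.214, 0.002]
ft_force: [0.4, -1.2, 0.1]
opening: -0.0
grip_force: 0.3
```

Request:
drive_tool(commands=[{"x": 2.5,"y": -2.7,"z": 0,"roll": 6},{"x": 2.8,"y": -2.4,"z": 0,"roll": 6},{"x": 3.0,"y": -2.1,"z": 0,"roll": 6},{"x": 3.2,"y": -1.8,"z": 0,"roll": 6},{"x": 0,"y": 0,"z": 0,"roll": 0}])

```text
clock: 7.9
eef_pos: [0.5455, 0.1622, 0.1399]
eef_rot: [-3.021, -0.861, -0.002]
ft_force: [0.1, -0.1, -0.4]
opening: 0.0
grip_force: 0.0
```

Request:
drive_tool(commands=[{"x": 0,"y": 0,"z": 15,"roll": 0},{"x": 0,"y": 0,"z": 25,"roll": 0},{"x": 0,"y": 0,"z": 30,"roll": 0},{"x": 0,"y": 0,"z": 30,"roll": 0},{"x": 0,"y": 0,"z": 0,"roll": 0}])

```text
clock: 8.4
eef_pos: [0.5476, 0.1628, 0.2467]
eef_rot: [3.021, 0.856, 0.019]
ft_force: [-0.1, 0.1, 0.3]
opening: -0.0003
grip_force: 0.0
```

```bash
python3 - <<'E'
from h import *
a,_=grab('scene','s5')
cv2.imwrite('pics/c5.png',cv2.resize(a[170:260,170:260],(600,600),interpolation=2)[:,:,::-1])
s=ctrl.state();print(s['clock'],s['eef_pos'].round(4),s['ft_force'])
wheel('s0',.149);wheel('s5',.1345)
E
```

```text
8.45 [0.5464 0.1626 0.2437] [-0.14999009 -0.66668388 -0.51670811]
s0 [194.5 188.7] 35 meas z 0.1505 [0.5991 0.2267 0.149 ] 39.9
s0 [235.2 188.2] 22 meas z 0.1495 [0.5639 0.1454 0.149 ] -85.4
s0 [216.  205.2] 36 meas z 0.1503 [0.5116 0.2133 0.149 ] 158.3
hub z [0.1555 0.1607 0.1632]
s5 [225.  188.9] 22 meas z 0.1375 [0.5958 0.1559 0.1345] -46.7
s5 [191.8 200.8] 38 meas z 0.136 [0.5752 0.2427 0.1345] 72.7
s5 [228.9 209.1] 36 meas z 0.1353 [0.5089 0.1857 0.1345] -170.7
hub z [0.1469 0.4179 0.4329]
```

View pics/c5.png

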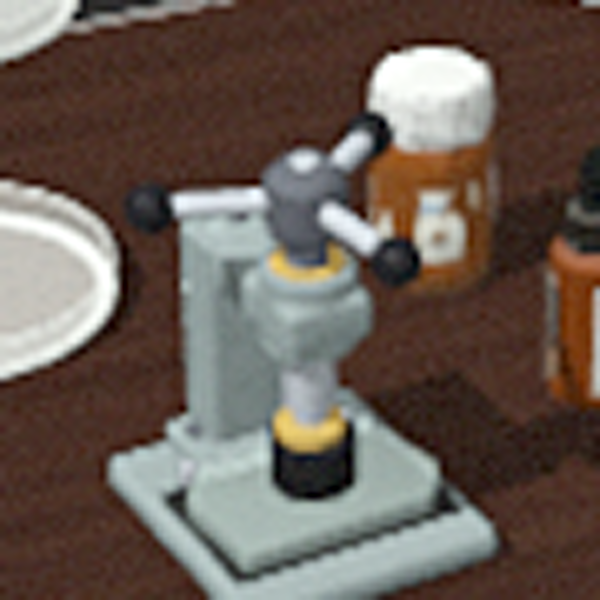

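```bash
python3 - <<'E'
from h import *
for t in('s0','s5'):
    z=np.load(f'pics/{t}.npz');P=pts('scene',z['d']);I=z['im']
    for nm,c,h in(('open',(.56,.194),.149 if t=='s0' else .135),('shut',(.592,-.055),.131)):
        r=np.hypot(P[...,0]-c[0],P[...,1]-c[1])
        m=(abs(P[...,2]-h)<.02)&(abs(r-.05)<.02)&(I.max(-1)<60)
        k,l,s,ce=cv2.connectedComponentsWithStats(m.astype(np.uint8))
        print(t,nm,[(s[i,4],P[l==i].mean(0).round(4)) for i in range(1,k) if s[i,4]>10])
        hub=(r<.022)&(P[...,2]>h+.005)&(P[...,2]<h+.02)
        print('  hubtop',np.percentile(P[hub,2],[80,95]).round(4))
        desk=(r>.10)&(r<.12)&(P[...,2]<.01);print('  desk',np.median(P[desk,2]).round(4))
        f=(r<.03)&(P[...,2]>.035)&(P[...,2]<.085)
        for v in range(195,250):
            row=np.nonzero(f[v])[0]
            if len(row) and t=='s5' or (nm=='shut' and t=='s0' and len(row)): print('   ',v,len(row),P[v,row].mean(0).round(3),I[v,int(row.mean())])
E
```

```text
s0 open [(np.int32(35), array([0.5964, 0.2277, 0.1505])), (np.int32(22), array([0.5631, 0.1458, 0.1495])), (np.int32(36), array([0.5095, 0.2142, 0.1503]))]
  hubtop [0.1607 0.1628]
  desk 0.0018
s0 shut [(np.int32(17), array([ 0.6461, -0.0487,  0.1342])), (np.int32(26), array([ 0.5737, -0.0994,  0.1342])), (np.int32(24), array([ 0.5667, -0.0139,  0.1335]))]
  hubtop [0.1457 0.1473]
  desk 0.0018
    195 7 [ 0.596 -0.053  0.072] [120 122 130]
    196 7 [ 0.595 -0.052  0.07 ] [160 166 169]
    197 7 [ 0.594 -0.052  0.067] [183 190 195]
    198 7 [ 0.596 -0.054  0.063] [180 186 191]
    199 7 [ 0.595 -0.053  0.061] [174 179 186]
    200 7 [ 0.595 -0.053  0.058] [175 183 187]
    201 6 [ 0.598 -0.054  0.053] [174 180 184]
    202 8 [ 0.6   -0.055  0.049] [174 182 191]
    203 10 [ 0.598 -0.055  0.047] [186 186 189]
    204 12 [ 0.595 -0.053  0.047] [215 194 134]
    205 12 [ 0.594 -0.052  0.044] [223 194 108]
    206 12 [ 0.592 -0.051  0.043] [200 173  96]
    207 12 [ 0.591 -0.051  0.041] [148 127  77]
    208 11 [ 0.588 -0.05   0.04 ] [45 46 52]
    209 8 [ 0.585 -0.053  0.037] [49 47 
[... 1417 characters left out ...]
  196 7 [ 0.596 -0.053  0.069] [133 139 143]
    197 7 [ 0.595 -0.052  0.067] [128 138 138]
    198 7 [ 0.596 -0.053  0.063] [135 137 143]
    199 7 [ 0.595 -0.053  0.061] [135 140 145]
    200 7 [ 0.595 -0.053  0.058] [134 142 146]
    201 5 [ 0.598 -0.054  0.054] [128 133 138]
    202 8 [ 0.599 -0.055  0.05 ] [125 131 138]
    203 10 [ 0.598 -0.055  0.047] [134 134 132]
    204 12 [ 0.596 -0.053  0.046] [156 139  92]
    205 12 [ 0.594 -0.052  0.045] [163 138  70]
    206 11 [ 0.593 -0.053  0.042] [155 130  73]
    207 12 [ 0.59  -0.05   0.041] [112  94  53]
    208 11 [ 0.589 -0.051  0.039] [27 29 34]
    209 10 [ 0.587 -0.048  0.038] [34 36 33]
    210 5 [ 0.585 -0.048  0.036] [37 38 32]
```

```bash
python3 -c "
from bench import ctrl
print(ctrl.hand_in())"
```

```text
the job is handed in; nothing more can be done
None
```

I turned the open press's wheel about 208° clockwise with a closed fingertip and handed the job in. The foot now rests on the sample with its spring pushed in by an estimated 4–6 mm (from the camera images), and the arm has been lifted clear. The hand-in gave no verdict.

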